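# Hold a bevelled rail in the bonding jig with one diagonal push

### The arm

A 6-joint arm with a two-finger parallel gripper is mounted at the origin on the work surface. World frame = base frame: x ahead of the robot, y to its left, z up, the work surface at z = 0. Lengths are in m, angles in rad, forces in N, time in s.
With the tool pointing down it reaches from about 0.35 to 0.975 m from the base axis. Payload 4.9 kg.
Tool frame: the origin (TCP) lies on the front face of the gripper's body, between the roots of the fingers; the fingertips stand 73 mm ahead of it and the grasp point (between the pads) lies 54 mm ahead of it; z points along the fingers, y is the line along which they close (so a half turn about z gives the same grasp; the last joint's range is limited). The gripper opens to 85 mm and grips with 20 to 120 N. Pads are 22 mm wide; open, the fingers measure 114 mm over their backs; the gripper's body (76 mm by 85 mm) begins 54 mm behind the grasp point. The pads swing forward as they close: fully open they stand 13 mm farther back than shut.
Start: joints at [1.021, 0.053, 1.613, -0, 1.476, -0.119], TCP at [0.261, 0.568, 0.304] pointing down, gripper open.
Joint ranges: [-3.01, 3.01], [-1.01, 2.22], [0.06, 2.58], [-1.02, 4.17], [0.09, 2.62], [-3.14, 3.14]. Speed limits (rad/s): [2.57, 2.57, 3.14, 3.14, 3.14, 3.14].

### API

Orientations are given as a rotation vector (axis times angle).
In Python, from station import status, imaging, order gives the robot as it stands.
- The arm moves only by the tool arm_command, never from a script. Its argument "increments" is a list of rows, each an object with "slide": the shift along the tool's x, y, z in m, a list of three; "spin": the turn about the tool's z in degrees; "gripper": the opening, from -1 (shut) to 1 (fully open). In form: [{"slide": [x, y, z], "spin": spin, "gripper": gripper}, ...]. A call has 1 to 8 rows; each row is the pose to reach, as a shift and turn from the pose commanded when the call began, along the tool's axes at that moment; what a row does not reach only later rows make up. A row lasts 1/12 s, in which the tool goes at most 41.7 mm and 7.16 degrees, less where a joint would pass 70% of its speed; a pose out of reach is approached as far as the arm can. A call with a gripper value outside its range is refused whole. The fingers move at their own pace and stop on an object; "newtons" is the grip in N (left out, the last holds). Time passes only in rows, so rows that repeat a pose let the fingers close. It gives the time, the measured TCP pose, the force, the opening and the grip force at its end, in the units of the state.
- status.get_obs(): the state, without advancing time (a new reading comes with each control period).
- imaging.get_image(name): name is "scene" or "top"; returns a dict with "frame" (480x640x3 uint8, red, green, blue), "vfov" (degrees; the focal length in pixels is half the picture's height over the tangent of half this angle, whatever the lens; pixels are square), "cx", "cy" (the principal point, pixels), "k1" (the pictures are not rectified: a ray, as slopes to the right and down, at radius r is drawn at 1 + k1 r^2 times it, then the intrinsics apply), "view" (4x4, takes a point from world to camera coordinates). Camera axes: x right, y up, looking along -z (the intrinsics and any distortion apply to the point x, -y, -z); pixel columns grow to the right and rows downward; lengths in m; the calibration is good to about 2 mm. A picture is of the moment at which its call begins. There is no depth.
- order.finish_job(): hands the job in; it is judged then, once.
The state is a dict: "t": time; "q": joint angles; "dq": joint speeds; "effort": joint torques, N m; "tool_pos": TCP position; "tool_rot": TCP orientation; "contact_force": force on the tool from outside, world axes, zero at the start; "wrist_torque": the same for the moment, N m; "opening": finger opening in m; "grip_force": force on a finger pad.
Only numpy, scipy, OpenCV 4.12 (cv2) and the standard library are available. Lean on these libraries where they do the work, as an engineer would, in place of code of your own. Each camera call takes 0.05 s, during which the arm holds its last target. There are 200 camera calls.

### The job

Pick up the white bevelled rail and stand it on the dark metal bed of the bonding jig, sloping face up and away from the blue fence, then slide it between the two yellow end cheeks until its orange back is flush against the fence. Then hold it there as for a glue joint, with one diagonal push of the fingertips that presses it firmly (roughly 10 N each way) down on the bed and against the fence at the same time; the program finishes while still pushing. Leave the glove box, the blue tin and the amber bottle where they are.

Things in the scene. Friction and masses are not known exactly. Their poses are not given: they have to be found in the camera images.
- rail: White rail, loose, 0.16 kg: 40 mm deep (x), 110 long (y), 40 high (z); origin at centre of underside. Back (x = +20 mm): flat upright orange bonding face; rear half of the top flat, with an orange stripe. Front (x = -20): upright for the lower 20 mm, then a 45 degree bevel up to x = 0, z = 40. Starts upright on the bench, its +x within 0.75 rad of straight ahead of the robot.
- rail_back (a point): Point at the foot of the rail's orange back face, mid-length (rail frame x = +20 mm, z = 0). Pinch the rail across its 40 mm depth at mid-length, low down (the front is upright only below 20 mm); a finger then stands between back and fence, so set it down 35 to 50 mm short of the fence and let go before sliding it home.
- rail_bevel (a point): Middle of the rail's sloping face (rail frame x = -10 mm, z = 30 mm). A push at right angles to it goes equally down and towards the fence.
- jig: Bonding jig, fixed, left or right on the bench, turned up to 0.35 rad; origin at centre of underside, at bench height; +x points into the fence (away from the robot), y along it. Bed top 18 mm above the bench, from x = -80 mm to the fence at x = +50, y = -95 to +95. Two yellow end cheeks 15 mm above the bed, x = 0 to +50, inner faces at y = -67 and +67 (12 mm spare at each rail end).
- bed: Dark steel bed plate of the jig with a slick glue-proof coating (friction about 0.05: the rail slides on it very easily); same origin and axes as the jig, top at z = 18 mm.
- fence: Blue upright fence of the jig, slick like the bed, 190 mm long, 20 mm thick, 34 mm above the bed (the rail stands 6 mm higher); same origin and axes as the jig; its working face is at x = +50 mm and looks to -x.
- fence_foot (a point): Point where the fence's working face meets the bed, mid-length (jig frame x = +50 mm, y = 0, z = 18 mm).
- glove_box: Bystander: white and blue glove box, 240 (x) x 120 (y) x 75 mm high, origin at the centre of its underside.
- tin: Bystander: blue and yellow solvent tin, 100 (x) x 50 (y) x 130 mm high with a 14 mm cap on top, origin at the centre of its underside.
- amber: Bystander: amber bottle with a red cap, 52 mm across, 110 mm high, origin at the centre of its underside.
There are look-alikes about, which are no part of the job. Several things look just like the rail: the one meant starts farthest to the robot's left.

How it is judged:
On the way:
1. the rail stands upright on the jig's bed, orange back towards the fence (z of rail in the frame of jig between 0.0155 and 0.0205 m and angle between rail's own z axis and vertical below 0.06 rad and contact force between rail and bed above 0.3 N and x of fence_foot in the frame of rail above 0.01 m and horizontal distance between rail_back and fence_foot below 0.13 m), for 0.1 s.
At the end, for the whole second after the job is handed in: For the last second: rail upright on the bed (within 2.5 mm, tilt < 0.06 rad), between the cheeks, orange back within 3 mm of the fence and parallel within 0.05 rad, at rest; fingers push it (> 4 N) so that it bears on the bed with 5-40 N and on the fence with 5-40 N at once (z of rail in the frame of jig between 0.0155 and 0.0205 m and angle between rail's own z axis and vertical below 0.06 rad and y of rail in the frame of jig between -0.016 and 0.016 m and x of rail_back in the frame of jig between 0.047 and 0.053 m and angle between the x axis of rail and the x axis of jig, either way round below 0.05 rad and contact force between rail and bed between 5 and 40 N and contact force between rail and fence between 5 and 40 N and contact force between the fingers and rail above 4 N and linear speed of rail below 0.01 m/s); the arm keeps its last pose, push and grip.
It fails at once if the glove box is moved more than 30 mm (distance of glove_box from where it was at the start of the episode above 0.03 m).
It fails at once if the tin is moved more than 30 mm (distance of tin from where it was at the start of the episode above 0.03 m).
It fails at once if the amber bottle is moved more than 30 mm (distance of amber from where it was at the start of the episode above 0.03 m).
It also fails if it takes over 56 s, if anything falls off the work surface, if the arm or the gripper's body presses on something with over 40 N, if the wrist force passes 120 N, or if a joint passes its speed limit or range.

## Working session

There is one attempt and no reset: what is moved stays moved. The work goes in short steps, Python scripts to look and compute and a tool call to move; the robot and the scene stay as the last step left them, time stands still between calls to the robot, and variables do not carry over. Pictures are saved under pics/ and viewed, at most 10 in all, crops included, and the job is handed in when it is done.

Besides the shell and the picture viewer there is one more tool, called after "Call:" by a JSON object that holds its "op" and its "data", one argument or row to a line. arm_command: Moves the arm, as the interface text tells. Its arguments: {"type":"object","properties":{"increments":{"type":"array","items":{"type":"object","properties":{"slide":{"type":"array","items":{"type":"number"}},"spin":{"type":"number"},"gripper":{"type":"number"}}}},"newtons":{"type":"number"}},"required":["increments"]}

```bash
ls; mkdir -p pics; cat > h.py <<'E'
import numpy as np, cv2
from station import status, imaging, order
def cam(name):
    d=imaging.get_image(name); return d
def save(d,fn): cv2.imwrite('pics/'+fn, cv2.cvtColor(d['frame'],cv2.COLOR_RGB2BGR))
def K(d):
    f=240/np.tan(np.radians(d['vfov'])/2); return np.array([[f,0,d['cx']],[0,f,d['cy']],[0,0,1.]])
def ray(d,uv):
    uv=np.atleast_2d(np.float64(uv))
    n=cv2.undistortPoints(uv[:,None],K(d),np.array([d['k1'],0,0,0.]))[:,0]
    c=np.c_[n[:,0],-n[:,1],-np.ones(len(n))]
    V=np.array(d['view']);R=V[:3,:3]
    return -R.T@V[:3,3], c@R
def onz(d,uv,z):
    o,r=ray(d,uv); return o+r*((z-o[2])/r[:,2])[:,None]
def tri(d1,u1,d2,u2):
    o1,r1=ray(d1,u1);o2,r2=ray(d2,u2);out=[]
    for a,b in zip(r1,r2):
        s=np.linalg.lstsq(np.c_[a,-b],o2-o1,rcond=None)[0]
        p,q=o1+s[0]*a,o2+s[1]*b; out.append(np.r_[(p+q)/2,np.linalg.norm(p-q)])
    return np.array(out)
def proj(d,P):
    V=np.array(d['view']);c=np.atleast_2d(P)@V[:3,:3].T+V[:3,3]
    return cv2.projectPoints(np.c_[c[:,0],-c[:,1],-c[:,2]],np.zeros(3),np.zeros(3),K(d),np.array([d['k1'],0,0,0.]))[0][:,0]
E
python3 - <<'E'
from h import *
for n in('scene','top'):
    d=cam(n);save(d,n+'0.png');print(n,d['vfov'],d['cx'],d['cy'],d['k1'],ray(d,[[320,240]])); np.save(n+'0.npy',d,allow_pickle=True)
o=status.get_obs();print({k:np.round(v,3) for k,v in o.items()})
E
```

```text
pics
scene 53.836364497651594 323.73180020179154 237.70152536136473 -0.027471307529230913 (array([1.61108175, 0.17610442, 0.72631785]), array([[-0.83263712, -0.13289803, -0.53771694]]))
top 55.55459850536791 321.5465809927505 239.03316190067622 -0.015330419223224711 (array([0.39849988, 0.02560236, 1.36032898]), array([[ 0.14029806, -0.00120643, -0.99011667]]))
{'t': np.float64(0.1), 'q': array([ 1.021,  0.053,  1.614,  0.   ,  1.476, -0.119]), 'dq': array([ 0.   , -0.001, -0.003, -0.001,  0.   , -0.001]), 'effort': array([-0.0000e+00, -3.9491e+01, -3.7136e+01, -0.0000e+00,  4.0000e-03,
        0.0000e+00]), 'tool_pos': array([0.261, 0.568, 0.303]), 'tool_rot': array([-6.710e-01, -3.068e+00,  3.000e-03]), 'contact_force': array([-0.522, -0.963, -0.651]), 'wrist_torque': array([-0.027, -0.003, -0.01 ]), 'grip_force': np.float64(0.0), 'opening': np.float64(0.085)}
```

View pics/scene0.png

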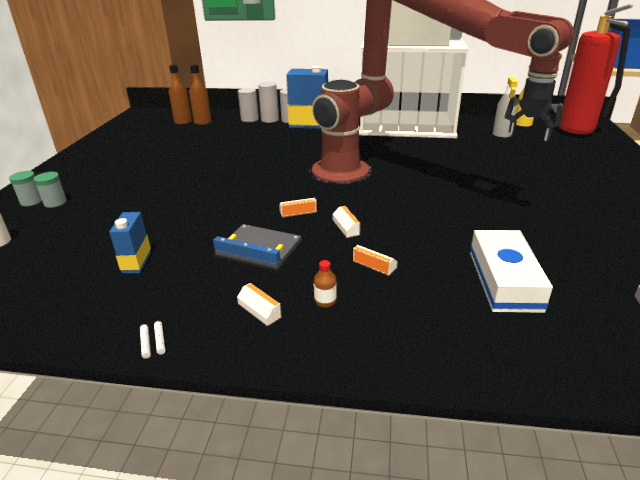

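View pics/top0.png

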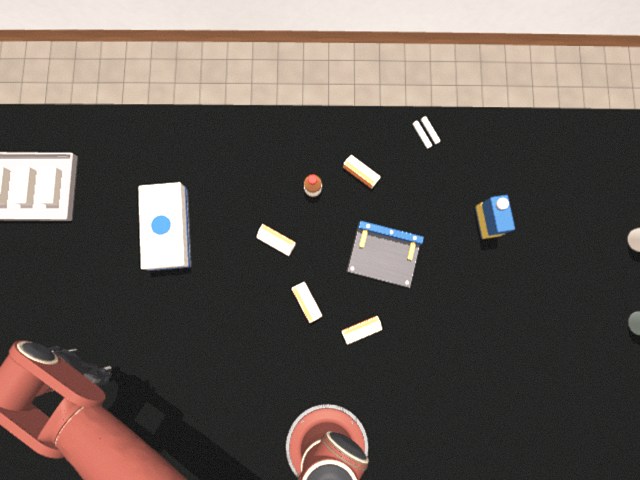

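The scene view shows the target rail at (375,260), with its orange back towards the camera, and the jig at (258,245). In the top view the target, the leftmost of the four, is at (276,240), the jig at (385,254), the amber bottle at (313,186), the tin at (495,217) and the glove box at (163,226). I'll enlarge the rail and the jig in both views.

```bash
python3 - <<'E'
from h import *
out=[]
for n,cs in(('scene',[(375,260),(258,245)]),('top',[(276,240),(386,254)])):
    d=np.load(n+'0.npy',allow_pickle=True).item();row=[]
    for i,(u,v) in enumerate(cs):
        w,h,s=((30,22,6.6),(50,37.5,4))[i]
        w=int(w);h=int(h)
        c=d['frame'][v-h:v+h,u-w:u+w]; row.append(cv2.resize(c,(400,300),interpolation=cv2.INTER_CUBIC))
    out.append(np.hstack(row))
cv2.imwrite('pics/crop.png',cv2.cvtColor(np.vstack(out),cv2.COLOR_RGB2BGR))
E
```

```text
(no output)
```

View pics/crop.png

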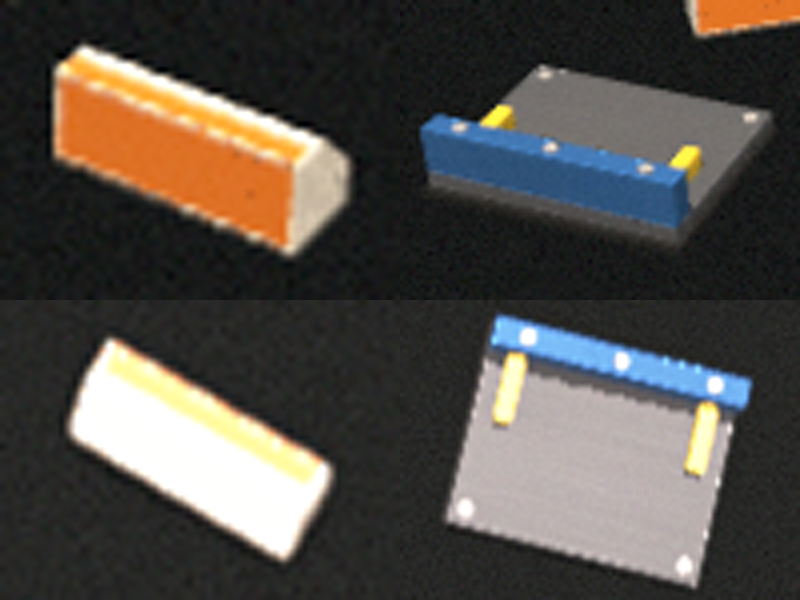

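The enlarged crops show clear corners: the rail's top-back edge in both views, the three fence screws, and the two bed-corner screws. I'll triangulate these.

```bash
python3 - <<'E'
from h import *
S,T=[np.load(n+'0.npy',allow_pickle=True).item() for n in('scene','top')]
def src(p,o,s): return (np.array(p,float)+.5)/s-.5+o
rs=(6.6667,300/44);js=(4,300/74)
a=tri(S,src([(58,68),(298,162)],(345,238),rs),T,src([(112,40),(330,165)],(246,218),rs))
print('rail back-top R,L(+y) \n',a[[1,0]] if 0 else a)
a=tri(S,src([(298,162),(58,68)],(345,238),rs),T,src([(112,40),(330,165)],(246,218),rs));print(a)
L,R=a[0],a[1];ey=(L-R)[:2];print('len',np.linalg.norm(ey));yaw=np.arctan2(-ey[0],ey[1]);print('yaw x axis',yaw)
c=(L+R)[:2]/2-.02*np.array([np.cos(yaw),np.sin(yaw)]);print('rail centre',c)
b=onz(S,src([(57,157),(292,252)],(345,238),rs),0);print('bottom',b)
j=tri(S,src([(245,168),(151,146),(59,127),(351,117),(145,73)],(208,208),js),T,src([(128,36),(222,61),(315,85),(64,208),(284,266)],(336,217),js));print('jig',j)
for n,z in((slice(0,3),.052),(slice(3,5),.018)):
  print(onz(T,src([(128,36),(222,61),(315,85),(64,208),(284,266)],(336,217),js)[n],z))
E
```

```text
rail back-top R,L(+y) 
 [[0.63073609 0.14544383 0.08501318 0.08542652]
 [0.58393116 0.14672979 0.00625222 0.09600644]]
[[6.32900916e-01 1.93560849e-01 4.34703442e-02 4.06954210e-04]
 [5.79348225e-01 9.78930130e-02 4.25768554e-02 2.38572641e-03]]
len 0.10963678995660524
yaw x axis -0.5103188386816164
rail centre [0.58867279 0.15549604]
bottom [[0.57789164 0.09923118 0.        ]
 [0.62956542 0.1938526  0.        ]]
jig [[ 6.27324928e-01 -1.14637531e-01  5.39236744e-02  6.08403875e-04]
 [ 6.09532342e-01 -1.82522444e-01  5.42933919e-02  1.32870134e-05]
 [ 5.92875774e-01 -2.50470734e-01  5.35779141e-02  9.55433913e-04]
 [ 5.06061359e-01 -7.00455696e-02  1.95725848e-02  4.39679440e-04]
 [ 4.65055096e-01 -2.31544366e-01  2.05132417e-02  6.53302986e-04]]
[[ 0.62759567 -0.11454359  0.052     ]
 [ 0.60990127 -0.18288134  0.052     ]
 [ 0.59297891 -0.2503299   0.052     ]]
[[ 0.50614955 -0.06994018  0.018     ]
 [ 0.46510456 -0.23170174  0.018     ]]
```

```bash
cat >> h.py <<'E'
from scipy.spatial.transform import Rotation as Rn
def plan(xyz,yaw_y,note=''):
    """slide/spin from the present pose to TCP xyz with tool y axis along world heading yaw_y (mod pi)"""
    o=status.get_obs();R=Rn.from_rotvec(o['tool_rot']).as_matrix();p=np.array(o['tool_pos'])
    s=R.T@(np.array(xyz)-p); t=np.array([np.cos(yaw_y),np.sin(yaw_y),0]); l=R.T@t
    sp=np.degrees(np.arctan2(-l[0],l[1])); sp=(sp+90)%180-90
    print(note,'slide',np.round(s,4),'spin',round(sp,2),'q6',round(o['q'][5],3),'open',o['opening'],'F',np.round(o['contact_force'],2))
E
python3 - <<'E'
from h import *
o=status.get_obs();print(Rn.from_rotvec(o['tool_rot']).as_matrix().round(3))
plan([.5875,.156,.200],-.505)
E
```

```text
[[-0.909  0.418 -0.001]
 [ 0.418  0.909 -0.002]
 [ 0.    -0.002 -1.   ]]
 slide [-0.4688 -0.2373  0.1031] spin -85.75 q6 -0.119 open 0.08538834629519697 F [-0.52 -0.96 -0.65]
```

Call:
{"op": "arm_command", "data": {
  "increments": [
    {"slide": [-0.04,-0.02,0],"spin": -7,"gripper": 1},
    {"slide": [-0.075,-0.037,0],"spin": -14,"gripper": 1},
    {"slide": [-0.11,-0.055,0],"spin": -21,"gripper": 1},
    {"slide": [-0.145,-0.073,0],"spin": -28,"gripper": 1},
    {"slide": [-0.18,-0.091,0],"spin": -35,"gripper": 1},
    {"slide": [-0.215,-0.109,0],"spin": -42,"gripper": 1},
    {"slide": [-0.25,-0.127,0],"spin": -49,"gripper": 1},
    {"slide": [-0.285,-0.145,0],"spin": -56,"gripper": 1}
  ]
}}

```text
t: 0.77
tool_pos: [0.455, 0.322, 0.3034]
tool_rot: [0.786, -3.041, 0.0]
contact_force: [1.2, 0.4, 0.8]
opening: 0.0854
grip_force: 0.0
```

```bash
python3 - <<'E'
from h import *
plan([.5875,.156,.160],-.505)
E
```

```text
slide [-0.0356 -0.2095  0.1434] spin -32.09 q6 -1.594 open 0.08542090519548415 F [1.22 0.44 0.76]
```

Call:
{"op": "arm_command", "data": {
  "increments": [
    {"slide": [-0.005,-0.03,0.015],"spin": -6,"gripper": 1},
    {"slide": [-0.01,-0.06,0.035],"spin": -12,"gripper": 1},
    {"slide": [-0.015,-0.09,0.055],"spin": -18,"gripper": 1},
    {"slide": [-0.02,-0.12,0.075],"spin": -24,"gripper": 1},
    {"slide": [-0.025,-0.15,0.095],"spin": -30,"gripper": 1},
    {"slide": [-0.03,-0.18,0.115],"spin": -30,"gripper": 1},
    {"slide": [-0.033,-0.2,0.13],"spin": -30,"gripper": 1},
    {"slide": [-0.033,-0.2,0.13],"spin": -30,"gripper": 1}
  ]
}}

```text
t: 1.43
tool_pos: [0.5787, 0.1607, 0.1691]
tool_rot: [1.53, -2.736, -0.002]
contact_force: [-0.8, 0.6, 0.7]
opening: 0.0855
grip_force: 0.0
```

Call:
{"op": "arm_command", "data": {
  "increments": [
    {"slide": [0,0,0],"spin": 0,"gripper": 1},
    {"slide": [0,0,0],"spin": 0,"gripper": 1}
  ]
}}

```text
t: 1.6
tool_pos: [0.579, 0.1645, 0.1741]
tool_rot: [1.539, -2.739, -0.001]
contact_force: [-0.8, -1.1, 1.0]
opening: 0.0857
grip_force: 0.0
```

```bash
python3 - <<'E'
from h import *
plan([.5875,.156,.073],-.505)
d=cam('scene');T=cam('top')
c=d['frame'][200:320,300:460];t=T['frame'][180:300,200:360]
cv2.imwrite('pics/c2.png',cv2.cvtColor(np.hstack([cv2.resize(i,(400,300),interpolation=cv2.INTER_CUBIC) for i in(c,t)]),cv2.COLOR_RGB2BGR))
E
```

```text
slide [ 0.0028 -0.0117  0.1011] spin -2.41 q6 -2.442 open 0.08566830547497667 F [-0.77 -1.15  1.01]
```

View pics/c2.png

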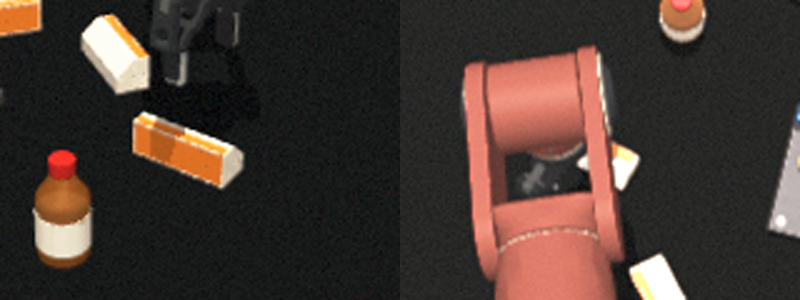

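The rail is undisturbed below the gripper. Joint 6 would run out of range later on, so I'll take the half-turn grasp now.

Call:
{"op": "arm_command", "data": {
  "increments": [
    {"spin": 7,"slide": [0,0,0],"gripper": 1},
    {"spin": 14,"slide": [0,0,0],"gripper": 1},
    {"spin": 21,"slide": [0,0,0],"gripper": 1},
    {"spin": 28,"slide": [0,0,0],"gripper": 1},
    {"spin": 35,"slide": [0,0,0],"gripper": 1},
    {"spin": 42,"slide": [0,0,0],"gripper": 1},
    {"spin": 49,"slide": [0,0,0],"gripper": 1},
    {"spin": 56,"slide": [0,0,0],"gripper": 1}
  ]
}}

```text
t: 2.37
tool_pos: [0.5792, 0.1653, 0.1753]
tool_rot: [-0.066, 3.139, 0.001]
contact_force: [0.4, 0.1, -0.1]
opening: 0.0853
grip_force: 0.0
```

Call:
{"op": "arm_command", "data": {
  "increments": [
    {"spin": 7,"slide": [0,0,0],"gripper": 1},
    {"spin": 14,"slide": [0,0,0],"gripper": 1},
    {"spin": 21,"slide": [0,0,0],"gripper": 1},
    {"spin": 28,"slide": [0,0,0],"gripper": 1},
    {"spin": 35,"slide": [0,0,0],"gripper": 1},
    {"spin": 42,"slide": [0,0,0],"gripper": 1},
    {"spin": 49,"slide": [0,0,0],"gripper": 1},
    {"spin": 56,"slide": [0,0,0],"gripper": 1}
  ]
}}

```text
t: 3.03
tool_pos: [0.5791, 0.1653, 0.1753]
tool_rot: [1.416, 2.803, 0.002]
contact_force: [-0.5, 0.4, 0.6]
opening: 0.0853
grip_force: 0.0
```

Call:
{"op": "arm_command", "data": {
  "increments": [
    {"spin": 7,"slide": [0,0,0],"gripper": 1},
    {"spin": 14,"slide": [0,0,0],"gripper": 1},
    {"spin": 21,"slide": [0,0,0],"gripper": 1},
    {"spin": 28,"slide": [0,0,0],"gripper": 1},
    {"spin": 35,"slide": [0,0,0],"gripper": 1},
    {"spin": 42,"slide": [0,0,0],"gripper": 1},
    {"spin": 49,"slide": [0,0,0],"gripper": 1},
    {"spin": 56,"slide": [0,0,0],"gripper": 1}
  ]
}}

```text
t: 3.7
tool_pos: [0.5791, 0.1653, 0.1753]
tool_rot: [2.566, 1.81, 0.003]
contact_force: [-0.0, -0.6, 0.7]
opening: 0.0857
grip_force: 0.0
```

Call:
{"op": "arm_command", "data": {
  "increments": [
    {"spin": 7,"slide": [0,0,0],"gripper": 1},
    {"spin": 9.6,"slide": [0,0,0],"gripper": 1},
    {"spin": 9.6,"slide": [0,0,0],"gripper": 1},
    {"spin": 9.6,"slide": [0,0,0],"gripper": 1}
  ]
}}

```text
t: 4.03
tool_pos: [0.5792, 0.165, 0.175]
tool_rot: [2.704, 1.599, 0.002]
contact_force: [0.2, -0.7, 1.0]
opening: 0.0855
grip_force: 0.0
```

```bash
python3 - <<'E'
from h import *
plan([.5875,.156,.073],-.505)
E
```

```text
slide [-0.004   0.0115  0.102 ] spin 0.14 q6 0.656 open 0.0855126518065554 F [ 0.2  -0.69  1.04]
```

Call:
{"op": "arm_command", "data": {
  "increments": [
    {"slide": [-0.004,0.0115,0.02],"spin": 0,"gripper": 1},
    {"slide": [-0.004,0.0115,0.045],"spin": 0,"gripper": 1},
    {"slide": [-0.004,0.0115,0.07],"spin": 0,"gripper": 1},
    {"slide": [-0.004,0.0115,0.088],"spin": 0,"gripper": 1},
    {"slide": [-0.004,0.0115,0.098],"spin": 0,"gripper": 1},
    {"slide": [-0.004,0.0115,0.102],"spin": 0,"gripper": 1},
    {"slide": [-0.004,0.0115,0.102],"spin": 0,"gripper": 1},
    {"slide": [-0.004,0.0115,0.102],"spin": 0,"gripper": 1}
  ]
}}

```text
t: 4.7
tool_pos: [0.5881, 0.1553, 0.0731]
tool_rot: [2.705, 1.596, 0.003]
contact_force: [1.2, -0.2, -0.2]
opening: 0.0854
grip_force: 0.0
```

Call:
{"op": "arm_command", "data": {
  "increments": [
    {"slide": [0,0,0],"spin": 0,"gripper": -0.4},
    {"slide": [0,0,0],"spin": 0,"gripper": -0.4},
    {"slide": [0,0,0],"spin": 0,"gripper": -0.4},
    {"slide": [0,0,0],"spin": 0,"gripper": -0.4},
    {"slide": [0,0,0],"spin": 0,"gripper": -0.4},
    {"slide": [0,0,0],"spin": 0,"gripper": -0.4},
    {"slide": [0,0,0],"spin": 0,"gripper": -0.4},
    {"slide": [0,0,0],"spin": 0,"gripper": -0.4}
  ],
  "newtons": 35
}}

```text
t: 5.37
tool_pos: [0.5881, 0.1551, 0.073]
tool_rot: [2.706, 1.595, 0.002]
contact_force: [-0.6, -0.6, 5.2]
opening: 0.0394
grip_force: 37.0
```

```bash
python3 - <<'E'
from h import *
o=status.get_obs();print(o['tool_pos'],o['opening'],o['grip_force'])
plan([.5875,.156,.073],-.505)
E
```

```text
[0.58812995 0.15506517 0.07302106] 0.03938791879614968 36.950548589229584
 slide [ 0.0005 -0.001   0.    ] spin -0.01 q6 0.641 open 0.03938791879614968 F [-0.6  -0.59  5.16]
```

Call:
{"op": "arm_command", "data": {
  "increments": [
    {"slide": [0,0,-0.01],"spin": 0,"gripper": -0.4},
    {"slide": [0,0,-0.03],"spin": 0,"gripper": -0.4},
    {"slide": [0,0,-0.055],"spin": 0,"gripper": -0.4},
    {"slide": [0,0,-0.075],"spin": 0,"gripper": -0.4},
    {"slide": [0,0,-0.09],"spin": 0,"gripper": -0.4},
    {"slide": [0,0,-0.09],"spin": 0,"gripper": -0.4},
    {"slide": [0,0,-0.09],"spin": 0,"gripper": -0.4}
  ],
  "newtons": 50
}}

```text
t: 5.95
tool_pos: [0.5873, 0.1551, 0.1623]
tool_rot: [2.706, 1.596, 0.001]
contact_force: [0.2, -0.1, -2.2]
opening: 0.0388
grip_force: 51.6
```

```bash
python3 - <<'E'
from h import *
o=status.get_obs();print(o['tool_pos'],o['opening'],o['grip_force'])
plan([.5402,-.1648,.163],-.2487)
E
```

```text
[0.58734282 0.15505614 0.16228383] 0.038828268770565263 51.57527519389987
 slide [-0.3027  0.1136 -0.0008] spin -14.7 q6 0.641 open 0.038828268770565263 F [ 0.21 -0.07 -2.18]
```

Call:
{"op": "arm_command", "data": {
  "increments": [
    {"slide": [-0.02,0.0075,0],"spin": -1,"gripper": -0.4},
    {"slide": [-0.05,0.019,0],"spin": -3,"gripper": -0.4},
    {"slide": [-0.085,0.032,0],"spin": -5,"gripper": -0.4},
    {"slide": [-0.12,0.045,0],"spin": -7,"gripper": -0.4},
    {"slide": [-0.155,0.058,0],"spin": -9,"gripper": -0.4},
    {"slide": [-0.19,0.071,0],"spin": -11,"gripper": -0.4},
    {"slide": [-0.225,0.084,0],"spin": -13,"gripper": -0.4},
    {"slide": [-0.255,0.096,0],"spin": -14.7,"gripper": -0.4}
  ]
}}

```text
t: 6.62
tool_pos: [0.5458, -0.1162, 0.1593]
tool_rot: [-2.476, -1.928, 0.004]
contact_force: [0.0, -0.6, -1.2]
opening: 0.0389
grip_force: 51.5
```

Call:
{"op": "arm_command", "data": {
  "increments": [
    {"slide": [-0.02,0.007,0],"spin": 0,"gripper": -0.4},
    {"slide": [-0.038,0.014,0],"spin": 0,"gripper": -0.4},
    {"slide": [-0.0475,0.0175,0],"spin": 0,"gripper": -0.4},
    {"slide": [-0.0475,0.0175,0],"spin": 0,"gripper": -0.4},
    {"slide": [-0.0475,0.0175,0],"spin": 0,"gripper": -0.4},
    {"slide": [-0.0475,0.0175,0],"spin": 0,"gripper": -0.4}
  ]
}}

```text
t: 7.12
tool_pos: [0.5527, -0.1638, 0.1609]
tool_rot: [-2.477, -1.928, 0.001]
contact_force: [-0.5, -0.7, -1.0]
opening: 0.0388
grip_force: 51.5
```

```bash
python3 - <<'E'
from h import *
o=status.get_obs();print(o['tool_pos'],o['opening'],o['grip_force'])
plan([.5402,-.1648,.0915],-.2487)
d=cam('scene');T=cam('top')
c=d['frame'][160:280,180:340];t=T['frame'][190:310,310:470]
cv2.imwrite('pics/c3.png',cv2.cvtColor(np.hstack([cv2.resize(i,(400,300),interpolation=cv2.INTER_CUBIC) for i in(c,t)]),cv2.COLOR_RGB2BGR))
E
```

```text
[ 0.55271252 -0.16375473  0.16088953] 0.03879176924903826 51.48141637444496
 slide [-0.0041 -0.0117  0.0694] spin 0.04 q6 -0.17 open 0.03879176924903826 F [-0.48 -0.66 -1.  ]
```

View pics/c3.png

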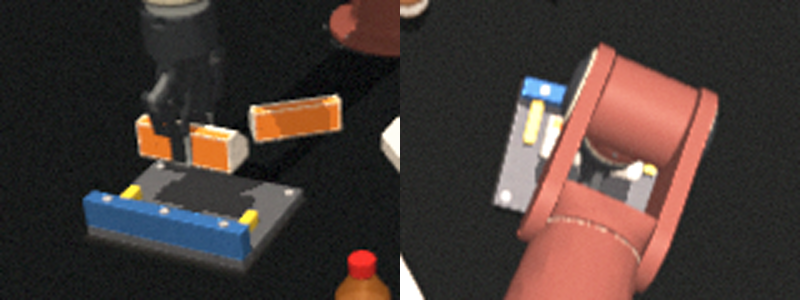

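The rail is held level and parallel to the fence (in the crop, orange from x=138 to 240 with the finger at about 182). Now I'll lower it.

Call:
{"op": "arm_command", "data": {
  "increments": [
    {"slide": [-0.004,-0.0117,0.01],"spin": 0,"gripper": -0.4},
    {"slide": [-0.004,-0.0117,0.03],"spin": 0,"gripper": -0.4},
    {"slide": [-0.004,-0.0117,0.048],"spin": 0,"gripper": -0.4},
    {"slide": [-0.004,-0.0117,0.058],"spin": 0,"gripper": -0.4},
    {"slide": [-0.004,-0.0117,0.065],"spin": 0,"gripper": -0.4},
    {"slide": [-0.004,-0.0117,0.069],"spin": 0,"gripper": -0.4},
    {"slide": [-0.004,-0.0117,0.07],"spin": 0,"gripper": -0.4},
    {"slide": [-0.004,-0.0117,0.07],"spin": 0,"gripper": -0.4}
  ]
}}

```text
t: 7.88
tool_pos: [0.5413, -0.166, 0.0924]
tool_rot: [2.479, 1.929, 0.001]
contact_force: [-0.4, 0.2, -1.5]
opening: 0.0388
grip_force: 51.5
```

Call:
{"op": "arm_command", "data": {
  "increments": [
    {"slide": [0,0,0.0005],"spin": 0,"gripper": -0.4},
    {"slide": [0,0,0.0005],"spin": 0,"gripper": -0.4}
  ]
}}

```text
t: 8.05
tool_pos: [0.5415, -0.1662, 0.0924]
tool_rot: [2.479, 1.928, 0.001]
contact_force: [0.4, 0.3, -1.4]
opening: 0.0393
grip_force: 51.5
```

```bash
python3 - <<'E'
from h import *
o=status.get_obs();print(o['tool_pos'],o['opening'],o['grip_force'])
plan([.5402,-.1648,.0915],-.2487)
E
```

```text
[ 0.54146338 -0.16622254  0.09237064] 0.039287020851609906 51.488664932549
 slide [ 0.0011 -0.0016  0.0009] spin -0.0 q6 -0.18 open 0.039287020851609906 F [ 0.42  0.28 -1.39]
```

Call:
{"op": "arm_command", "data": {
  "increments": [
    {"slide": [0,0,0.001],"spin": 0,"gripper": -0.4},
    {"slide": [0,0,0.0015],"spin": 0,"gripper": -0.4},
    {"slide": [0,0,0.0015],"spin": 0,"gripper": -0.4}
  ]
}}

```text
t: 8.3
tool_pos: [0.5415, -0.1663, 0.0911]
tool_rot: [2.479, 1.928, 0.001]
contact_force: [-0.3, 0.3, 3.6]
opening: 0.0388
grip_force: 52.4
```

Call:
{"op": "arm_command", "data": {
  "increments": [
    {"slide": [0,0,-0.0005],"spin": 0,"gripper": 0.0},
    {"slide": [0,0,-0.0005],"spin": 0,"gripper": 0.2},
    {"slide": [0,0,-0.0005],"spin": 0,"gripper": 0.4},
    {"slide": [0,0,-0.0005],"spin": 0,"gripper": 0.45},
    {"slide": [0,0,-0.0005],"spin": 0,"gripper": 0.45},
    {"slide": [0,0,-0.0005],"spin": 0,"gripper": 0.45}
  ]
}}

```text
t: 8.8
tool_pos: [0.5407, -0.1659, 0.0902]
tool_rot: [-2.48, -1.929, 0.0]
contact_force: [-0.1, -0.0, 0.5]
opening: 0.0619
grip_force: 0.0
```

Call:
{"op": "arm_command", "data": {
  "increments": [
    {"slide": [0,0,-0.01],"spin": 0,"gripper": 0.45},
    {"slide": [0,0,-0.03],"spin": 0,"gripper": 0.45},
    {"slide": [0,0,-0.055],"spin": 0,"gripper": 0.4},
    {"slide": [0,0,-0.075],"spin": 7,"gripper": 0.3},
    {"slide": [0,0,-0.09],"spin": 14,"gripper": 0.2},
    {"slide": [0,0,-0.09],"spin": 21,"gripper": 0},
    {"slide": [0,0,-0.09],"spin": 28,"gripper": 0},
    {"slide": [0,0,-0.09],"spin": 35,"gripper": 0}
  ]
}}

```text
t: 9.47
tool_pos: [0.5412, -0.1661, 0.1819]
tool_rot: [2.947, 1.084, 0.002]
contact_force: [-0.3, -0.6, -0.6]
opening: 0.0425
grip_force: 0.0
```

Call:
{"op": "arm_command", "data": {
  "increments": [
    {"slide": [0,-0.01,0],"spin": 7,"gripper": 0},
    {"slide": [0,-0.02,0],"spin": 14,"gripper": 0},
    {"slide": [0,-0.03,0],"spin": 21,"gripper": 0},
    {"slide": [0,-0.04,0],"spin": 28,"gripper": 0},
    {"slide": [0,-0.05,0],"spin": 35,"gripper": 0},
    {"slide": [0,-0.05,0],"spin": 42,"gripper": 0},
    {"slide": [0,-0.05,0],"spin": 49,"gripper": 0},
    {"slide": [0,-0.05,0],"spin": 55,"gripper": 0}
  ]
}}

```text
t: 10.13
tool_pos: [0.5082, -0.1279, 0.1813]
tool_rot: [3.116, -0.398, 0.001]
contact_force: [0.5, -0.6, -0.7]
opening: 0.043
grip_force: 0.0
```

```bash
python3 - <<'E'
from h import *
plan([.5015,-.155,.16],-.2487+np.pi/2)
d=cam('scene');T=cam('top');np.save('scene1.npy',d,allow_pickle=True)
c=d['frame'][200:290,200:320];t=T['frame'][190:310,310:470]
cv2.imwrite('pics/c4.png',cv2.cvtColor(np.hstack([cv2.resize(i,(400,300),interpolation=cv2.INTER_CUBIC) for i in(c,t)]),cv2.COLOR_RGB2BGR))
E
```

```text
slide [0.0003 0.0279 0.0213] spin -0.31 q6 1.436 open 0.0430104629583767 F [ 0.48 -0.58 -0.71]
```

View pics/c4.png

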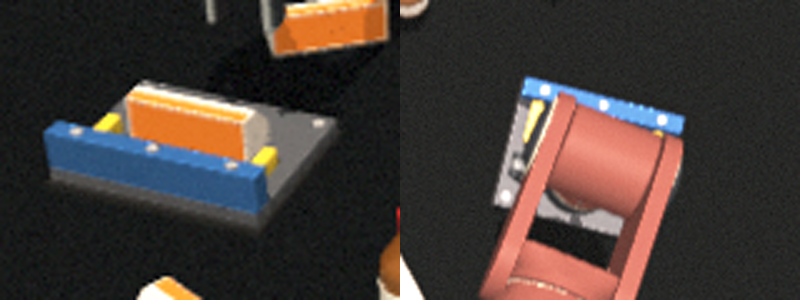

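The rail stands on the bed, with its back-top edge running from about (130,100) to (250,125) in the left crop, just inside the cheeks. I'll measure where it is in the jig frame.

```bash
python3 - <<'E'
from h import *
S=np.load('scene1.npy',allow_pickle=True).item()
p=onz(S,(np.array([(130.,100),(248,126)])+.5)/3.3333-.5+200,.058)[:,:2]
R=np.array([[.9692,-.2461],[.2461,.9692]]);f=np.array([.6003,-.1801])
print((p-f)@R+[.05,0])
o=status.get_obs();print('tcp jig',(o['tool_pos'][:2]-f)@R+[.05,0],o['tool_pos'])
E
```

```text
[[-0.00974242 -0.02450125]
 [ 0.04415734  0.0711867 ]]
tcp jig [-0.02635189  0.07309473] [ 0.50830321 -0.1280423   0.18120116]
```

```bash
cat >> h.py <<'E'
JR=np.array([[.9692,.2461],[-.2461,.9692]]);JF=np.array([.6003,-.1801])
def tojig(p): return (np.asarray(p)[...,:2]-JF)@JR+[.05,0]
def fromjig(q): return (np.asarray(q)-[.05,0])@JR.T+JF
E
python3 - <<'E'
from h import *
S=np.load('scene1.npy',allow_pickle=True).item()
print(tojig(onz(S,(np.array([(130.,100),(248,126)])+.5)/3.3333-.5+200,.058)))
o=status.get_obs();print('tcp jig',tojig(o['tool_pos']),o['tool_pos'])
q=fromjig([-.075,-.001]);plan([*q,.16],-.2487+np.pi/2)
E
```

```text
[[ 0.00918391 -0.05003514]
 [ 0.01090328  0.05977566]]
tcp jig [-0.05197469  0.02781391] [ 0.50830321 -0.1280423   0.18120116]
 slide [-0.023   0.0288  0.0212] spin 0.02 q6 1.43 open 0.04262343355039183 F [-0.11  0.18 -0.96]
```

```bash
python3 - <<'E'
from h import *
q=fromjig([-.046,.005]);plan([*q,.119],-.2487+np.pi/2)
q=fromjig([.009,.005]);plan([*q,.119],-.2487+np.pi/2)
E
```

```text
slide [0.0059 0.0228 0.0622] spin 0.02 q6 1.43 open 0.04262343355039183 F [-0.11  0.18 -0.96]
 slide [0.0609 0.0228 0.0623] spin 0.02 q6 1.43 open 0.04262343355039183 F [-0.11  0.18 -0.96]
```

Call:
{"op": "arm_command", "data": {
  "increments": [
    {"slide": [0.0,0.012,0.01],"spin": 0,"gripper": 0},
    {"slide": [0.002,0.0228,0.025],"spin": 0,"gripper": 0},
    {"slide": [0.004,0.0228,0.045],"spin": 0,"gripper": 0},
    {"slide": [0.006,0.0228,0.057],"spin": 0,"gripper": 0},
    {"slide": [0.006,0.0228,0.062],"spin": 0,"gripper": 0},
    {"slide": [0.006,0.0228,0.062],"spin": 0,"gripper": 0},
    {"slide": [0.006,0.0228,0.062],"spin": 0,"gripper": 0},
    {"slide": [0.006,0.0228,0.062],"spin": 0,"gripper": 0}
  ]
}}

```text
t: 10.9
tool_pos: [0.509, -0.1518, 0.1193]
tool_rot: [3.117, -0.389, 0.002]
contact_force: [0.4, -0.6, 0.7]
opening: 0.0424
grip_force: 0.0
```

```bash
python3 - <<'E'
from h import *
q=fromjig([.009,.005]);plan([*q,.119],-.2487+np.pi/2)
E
```

```text
slide [ 0.0545 -0.0001  0.0004] spin 0.04 q6 1.389 open 0.042430569631544575 F [ 0.42 -0.65  0.73]
```

Advance slowly to slide the rail, stopping about 10 mm short at first.

Call:
{"op": "arm_command", "data": {
  "increments": [
    {"slide": [0.005,0,0],"spin": 0,"gripper": 0},
    {"slide": [0.01,0,0],"spin": 0,"gripper": 0},
    {"slide": [0.013,0,0],"spin": 0,"gripper": 0},
    {"slide": [0.016,0,0],"spin": 0,"gripper": 0},
    {"slide": [0.019,0,0],"spin": 0,"gripper": 0},
    {"slide": [0.022,0,0],"spin": 0,"gripper": 0},
    {"slide": [0.025,0,0],"spin": 0,"gripper": 0},
    {"slide": [0.028,0,0],"spin": 0,"gripper": 0}
  ]
}}

```text
t: 11.57
tool_pos: [0.536, -0.1587, 0.1188]
tool_rot: [3.117, -0.39, 0.001]
contact_force: [-1.4, 0.1, 3.0]
opening: 0.0427
grip_force: 1.5
```

Call:
{"op": "arm_command", "data": {
  "increments": [
    {"slide": [0.002,0,0],"spin": 0,"gripper": 0},
    {"slide": [0.004,0,0],"spin": 0,"gripper": 0},
    {"slide": [0.006,0,0],"spin": 0,"gripper": 0},
    {"slide": [0.008,0,0],"spin": 0,"gripper": 0},
    {"slide": [0.01,0,0],"spin": 0,"gripper": 0},
    {"slide": [0.012,0,0],"spin": 0,"gripper": 0},
    {"slide": [0.014,0,0],"spin": 0,"gripper": 0},
    {"slide": [0.014,0,0],"spin": 0,"gripper": 0}
  ]
}}

```text
t: 12.23
tool_pos: [0.5497, -0.1622, 0.1187]
tool_rot: [3.117, -0.39, 0.002]
contact_force: [-0.3, 0.3, 2.6]
opening: 0.0424
grip_force: 0.9
```

```bash
python3 - <<'E'
from h import *
q=fromjig([.009,.005]);plan([*q,.119],-.2487+np.pi/2)
d=cam('scene');T=cam('top');np.save('scene2.npy',d,allow_pickle=True)
c=d['frame'][200:290,200:320];t=T['frame'][190:310,310:470]
cv2.imwrite('pics/c5.png',cv2.cvtColor(np.hstack([cv2.resize(i,(400,300),interpolation=cv2.INTER_CUBIC) for i in(c,t)]),cv2.COLOR_RGB2BGR))
E
```

```text
slide [ 0.0125 -0.0001 -0.0003] spin -0.0 q6 1.403 open 0.042392024230410434 F [-0.34  0.34  2.57]
```

View pics/c5.png

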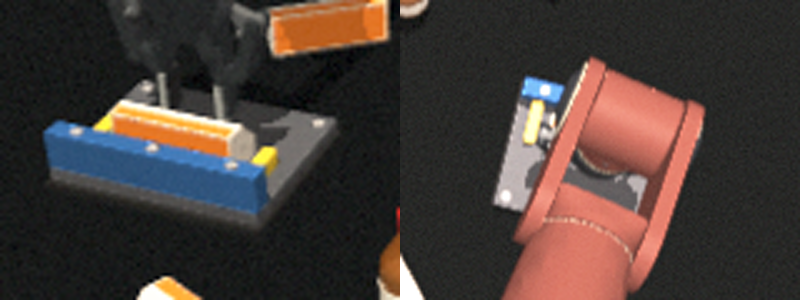

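The rail is moving parallel to the fence, between the cheeks (its back-top edge runs from about (113,120) to (228,145)). I'll continue home.

Call:
{"op": "arm_command", "data": {
  "increments": [
    {"slide": [0.002,0,0],"spin": 0,"gripper": 0},
    {"slide": [0.004,0,0],"spin": 0,"gripper": 0},
    {"slide": [0.006,0,0],"spin": 0,"gripper": 0},
    {"slide": [0.0075,0,0],"spin": 0,"gripper": 0},
    {"slide": [0.009,0,0],"spin": 0,"gripper": 0},
    {"slide": [0.009,0,0],"spin": 0,"gripper": 0}
  ]
}}

```text
t: 12.83
tool_pos: [0.558, -0.1643, 0.1182]
tool_rot: [-3.117, 0.39, 0.0]
contact_force: [0.4, -0.7, 0.1]
opening: 0.0429
grip_force: 0.0
```

Call:
{"op": "arm_command", "data": {
  "increments": [
    {"slide": [0.001,0,0],"spin": 0,"gripper": 0},
    {"slide": [0.002,0,0],"spin": 0,"gripper": 0},
    {"slide": [0.002,0,0],"spin": 0,"gripper": 0}
  ]
}}

```text
t: 13.08
tool_pos: [0.5599, -0.1647, 0.1184]
tool_rot: [3.117, -0.39, 0.0]
contact_force: [-0.6, 0.5, 0.8]
opening: 0.0424
grip_force: 0.0
```

Call:
{"op": "arm_command", "data": {
  "increments": [
    {"slide": [0.001,0,0],"spin": 0,"gripper": 0},
    {"slide": [0.0015,0,0],"spin": 0,"gripper": 0},
    {"slide": [0.0015,0,0],"spin": 0,"gripper": 0}
  ]
}}

```text
t: 13.33
tool_pos: [0.5614, -0.1651, 0.1185]
tool_rot: [3.117, -0.39, 0.0]
contact_force: [0.2, -0.5, -0.6]
opening: 0.0429
grip_force: 0.0
```

Call:
{"op": "arm_command", "data": {
  "increments": [
    {"slide": [0.001,0,0],"spin": 0,"gripper": 0},
    {"slide": [0.002,0,0],"spin": 0,"gripper": 0},
    {"slide": [0.002,0,0],"spin": 0,"gripper": 0}
  ]
}}

```text
t: 13.58
tool_pos: [0.5634, -0.1656, 0.1185]
tool_rot: [3.117, -0.39, 0.001]
contact_force: [-0.2, 0.6, 0.2]
opening: 0.0426
grip_force: 0.0
```

Call:
{"op": "arm_command", "data": {
  "increments": [
    {"slide": [0.001,0,0.0],"spin": 0,"gripper": 0},
    {"slide": [0.0015,0,0.0],"spin": 0,"gripper": 0},
    {"slide": [0.0015,0,0.0],"spin": 0,"gripper": 0}
  ]
}}

```text
t: 13.83
tool_pos: [0.5648, -0.166, 0.1184]
tool_rot: [3.117, -0.39, 0.0]
contact_force: [0.2, 0.5, 0.5]
opening: 0.0426
grip_force: 0.1
```

```bash
python3 - <<'E'
from h import *
q=fromjig([.009,.005]);plan([*q,.119],-.2487+np.pi/2)
d=cam('scene')
c=d['frame'][215:275,210:290]
cv2.imwrite('pics/c6.png',cv2.cvtColor(cv2.resize(c,(800,600),interpolation=cv2.INTER_CUBIC),cv2.COLOR_RGB2BGR))
E
```

```text
slide [-0.0031 -0.     -0.0006] spin -0.0 q6 1.407 open 0.042620897061812824 F [0.24 0.52 0.54]
```

View pics/c6.png

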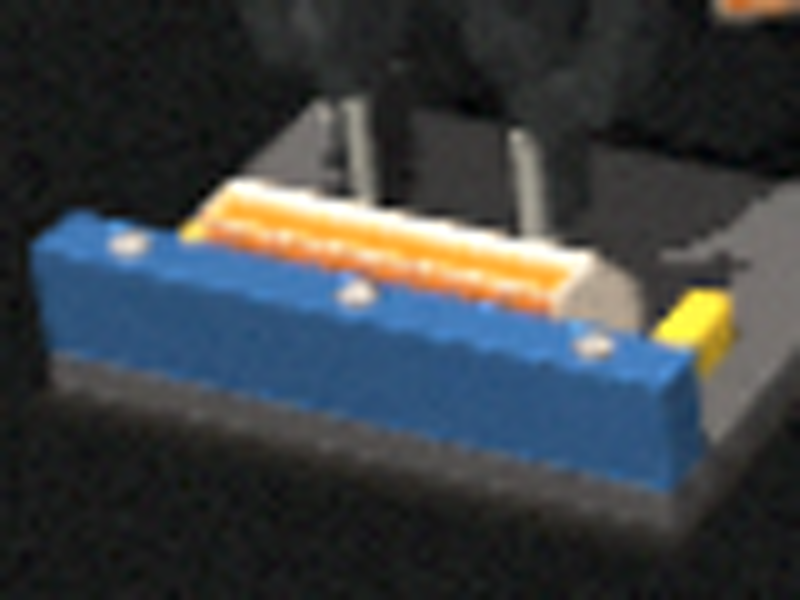

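The rail is up against the fence, or very nearly, and parallel to it (back-top edge (205,235) to (558,312)), about 5 mm off centre. Now I'll press diagonally in small steps.

Call:
{"op": "arm_command", "data": {
  "increments": [
    {"slide": [0.0007,0,0.0007],"spin": 0,"gripper": 0},
    {"slide": [0.001,0,0.001],"spin": 0,"gripper": 0},
    {"slide": [0.001,0,0.001],"spin": 0,"gripper": 0}
  ]
}}

```text
t: 14.13
tool_pos: [0.5655, -0.1662, 0.1183]
tool_rot: [3.117, -0.389, -0.002]
contact_force: [-4.6, 1.0, 6.3]
opening: 0.0425
grip_force: 3.8
```

Call:
{"op": "arm_command", "data": {
  "increments": [
    {"slide": [0.0005,0,0.0005],"spin": 0,"gripper": 0},
    {"slide": [0.001,0,0.001],"spin": 0,"gripper": 0},
    {"slide": [0.001,0,0.001],"spin": 0,"gripper": 0}
  ]
}}

```text
t: 14.38
tool_pos: [0.5658, -0.1663, 0.1182]
tool_rot: [-3.117, 0.389, 0.007]
contact_force: [-10.9, 2.7, 13.7]
opening: 0.0427
grip_force: 8.9
```

Call:
{"op": "arm_command", "data": {
  "increments": [
    {"slide": [0,0,0],"spin": 0,"gripper": 0},
    {"slide": [0,0,0],"spin": 0,"gripper": 0},
    {"slide": [0,0,0],"spin": 0,"gripper": 0},
    {"slide": [0,0,0],"spin": 0,"gripper": 0},
    {"slide": [0,0,0],"spin": 0,"gripper": 0},
    {"slide": [0,0,0],"spin": 0,"gripper": 0}
  ]
}}

```text
t: 14.88
tool_pos: [0.5658, -0.1663, 0.1183]
tool_rot: [-3.117, 0.389, 0.006]
contact_force: [-10.0, 3.9, 14.0]
opening: 0.0429
grip_force: 8.7
```

```bash
python3 - <<'E'
from h import *
d=cam('scene');o=status.get_obs();print(o['contact_force'],o['dq'].round(4))
P=(np.array([(205.,235),(558,312)])+.5)/10-.5+[210,215]
print(tojig(onz(d,P,.058)))
c=d['frame'][215:275,210:290]
cv2.imwrite('pics/c7.png',cv2.cvtColor(cv2.resize(c,(800,600),interpolation=cv2.INTER_CUBIC),cv2.COLOR_RGB2BGR))
E
```

```text
[-9.93555913  2.58866471 13.09151031] [ 0.0001 -0.0007  0.0011 -0.      0.0007  0.001 ]
[[ 0.05488774 -0.04927343]
 [ 0.05492065  0.05711632]]
```

View pics/c7.png

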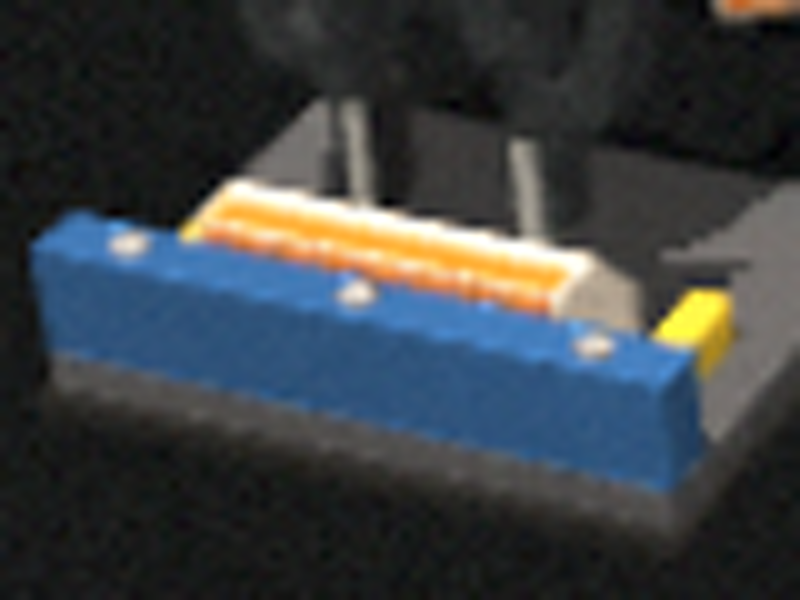

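The rail is flush and parallel to the fence. In the jig frame y is about +4 mm, and the steady push is about 10 N into the fence and 13–14 N down on the bed. I'm handing in.

```bash
python3 -c "
from station import order;print(order.finish_job())"
```

```text
the job is handed in; nothing more can be done
None
```

The rail is on the jig bed with its orange back flush against the fence, held there by a steady diagonal fingertip push of about 10 N into the fence and 13–14 N down; the job is handed in, but the tool returned no pass or fail.

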